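Sort the ball knobs and present the big one on the dished plate

ROBOT

A 6-joint arm with a two-finger parallel gripper is mounted at the origin on a cart in front of the work surface, level with it; the furniture and walls round the work are solid. World frame = base frame: x ahead of the robot, y to its left, z up, the work surface at z = 0. Lengths are in mm, angles in rad, forces in N, time in s.
With the tool pointing down it reaches from about 350 to 850 mm from the base axis. Payload 8.1 kg.
Tool frame: the origin (TCP) lies midway between the tips of the shut fingers; the grasp point (between the pads) lies 19 mm behind it; x points along the fingers, z is the direction in which the jaws open and shut, and the axes are right-handed (so a half turn about x gives the same grasp; the last joint's range is limited). The gripper opens to 93 mm and grips with 3 to 60 N. Pads are 15 mm wide; open, the fingers measure 128 mm over their backs; the gripper's body (75 mm by 188 mm) begins 65 mm behind the grasp point.
Start: joints at [1.096, 0.13, 1.488, -0, 1.523, -0.085], TCP at [227.981, 555.004, 218.635] pointing down, gripper open.
Joint ranges: [-2.96, 2.96], [-0.89, 2.26], [0.02, 2.5], [-1.34, 4.48], [0, 2.73], [-2.66, 2.66]. Speed limits (rad/s): [2.39, 2.39, 2.79, 3.14, 3.14, 3.14].

INTERFACE

Orientations are given as [roll, pitch, yaw] about the fixed x, y, z axes, in that order (R = Rz(yaw) Ry(pitch) Rx(roll)).
In Python, from plant import bot gives the robot as it stands.
- The arm moves only by the shell command python3 -m inch 'ROWS' [FORCE]. ROWS is JSON, a list that holds one entry, the list of rows, each a list of 7 numbers: the turn, a rotation vector about the tool's x, y, z in degrees, then the shift along the tool's x, y, z in mm, then the opening in per cent of the stroke, from 0 (shut) to 100 (fully open). In form: [[[wx, wy, wz, dx, dy, dz, grip], ...]]. A call has 1 to 10 rows; each row is the pose to reach, as a shift and turn from the pose commanded when the call began, along the tool's axes at that moment; what a row does not reach only later rows make up. A row lasts 1/12 s, in which the tool goes at most 41.7 mm and 7.16 degrees, less where a joint would pass 70% of its speed; a pose out of reach is approached as far as the arm can. A call with a gripper value outside its range is refused whole. The fingers move at their own pace and stop on an object; FORCE is the grip in N (left out, the last holds). Time passes only in rows, so rows that repeat a pose let the fingers close. It gives the time, the measured TCP pose, the force and the opening at its end, in the units of the state.
- bot.get_obs(): the state, without advancing time (a new reading comes with each control period).
- bot.capture(name): name is "side" or "top" or "wrist"; returns a dict with "color" (384x512x3 uint8, blue, green, red), "range_z" (384x512 float32, mm along the optical axis (not along the pixel's ray), 0 where there is no reading), "K" (3x3 intrinsics, pixels), "D" ([k1, k2, p1, p2, k3] as OpenCV has them; the pictures are not rectified), "eye" and "orientation" of the camera in the world. Camera axes: x right, y down, z forward; pixel columns grow to the right and rows downward; lengths in mm; the calibration is good to about 2 mm. A picture is of the moment at which its call begins.
- bot.finish_job(): hands the job in, once; it reports no verdict.
Trained networks look in a picture, given as the dict that the camera call returned (one of the last four; its "shot" number tells which), for a name from the list of things; names that differ only in an ending like _2 or _b are one class to them, and where a whole thing is asked for, a point or a joint stands for the part that bears it (a point fixed in the world has none). Each returns a list of dicts, best first, with "p" (0 to 1); they miss things now and then, are a little off and sometimes report something else, mostly with a low value. They report only what shows in the picture. A call takes as long as a camera call. They do not tell look-alikes from the thing itself.
- bot.search_frame(picture, thing): "position" ([x, y, z] in mm, in world coordinates, good to about 4 mm: the middle of the surface that is visible of it).
- bot.pinpoint(picture, thing): "position" ([x, y, z] in mm, in world coordinates, good to about 4 mm: a listed point, or the origin of a listed thing).
The state is a dict: "time": time; "joint_pos": joint angles; "qvel": joint speeds; "joint_efforts": joint torques, N m; "tcp_pos": TCP position; "orientation": TCP orientation; "contact_force": force on the tool from outside, world axes, zero at the start; "torque": the same for the moment, N m; "grip_width": opening from 0.0 (shut) to 1.0 (fully open).
Only numpy, scipy, OpenCV 4.12 (cv2) and the standard library are available. Lean on these libraries where they do the work, as an engineer would, in place of code of your own. Each camera call takes 0.05 s, during which the arm holds its last target.

TASK

Sort the two loose wooden ball knobs by size: put the small one in the bowl and set the big one down in the middle of the dished plate. Then take the plate by its upright tab, lift it about 10 cm straight up off its stand and, staying over the stand, turn it a quarter turn so that the tab comes over the stand's peg, keeping the plate level and the ball resting in its middle all the way. Finish still holding the plate up there, still and level; leave the other things where they lie.

Things in the scene. Friction and masses are not known exactly. Their poses are not given: they have to be found in the camera images.
- big_ball_center (a point): centre of the big plain wooden ball, 36 mm across, 20 g; at the start it rests on top of one of two identical black posts (post tube 22 mm across, 30 mm tall; round foot 36 mm across, 4 mm high), centre about 46 mm above the worktop. Which post carries which ball varies.
- small_ball_center (a point): centre of the small plain wooden ball, 26 mm across, 10 g; at the start on the other black post, centre about 40 mm above the worktop
- bowl: round steel bowl, fixed to the worktop, 96 mm across the rim, 45 mm tall, wall 3 mm, inner floor 5 mm above its underside; origin at the centre of its underside, z up
- plate: round dished steel plate, 139 mm across, rim 25 mm high, 120 g, loose on the stand; origin at the centre of its underside, z up, tab at its -x. The hollow lies 4 mm above the underside in the middle, 8 mm at 22 mm radius, 14 mm at 42, 23 mm at 63: a ball let go near the middle rolls to the middle and rests there (big ball's centre then 22 mm above the origin)
- plate_tab (a point): grip point of the plate's upright tab, a flat piece 10 mm thick (plate's x) and 36 mm wide (plate's y), 88 mm from the plate's centre at its -x, standing up from a short arm at rim height to 62 mm above the underside; this point is mid thickness and width, 14 mm below the top. Pinch from above across the 10 mm
- stand: round wooden stand, fixed, 116 mm across, 20 mm high, the plate centred on it; origin at the centre of its underside, z up. At the start the plate's axes agree with the stand's within 0.1 rad, the tab at the stand's -x (robot's side); the peg is at the stand's -y, so the quarter turn is anticlockwise seen from above (+1.57 rad about z)
- peg_top (a point): top of the upright steel peg, 12 mm across, beside the stand, 88 mm from the stand's centre at its -y and 40 mm above the worktop; the tab has to end above it
- spare_bulb: bystander: white spare lamp standing on its face, 51 mm across, 58 mm tall; origin at the centre of its underside
- tape_roll: bystander: small black roll of tape lying flat, 55 mm across, 19 mm high; origin at the centre of its underside
- terminal_strip: bystander: white terminal strip, 19x66x16 mm, long along its y; origin at the centre of its underside
- switch_module: bystander: white switch insert, 50x24x36 mm; origin at the centre of its underside
Things that resemble listed ones, but are neither listed nor needed, are in the scene too. What is shaped like the part that bears big_ball_center but blue or purple is not meant.

How it is judged:
By the outcome, as a careful person would: the job done as asked, in the order asked, and still so for the second after the job is handed in, while the arm keeps its last pose, push and grip.
It also fails if it takes over 72 s, if anything falls off the work surface, if the arm or the gripper's body presses on something with over 40 N, if the wrist force passes 120 N, or if a joint passes its speed limit or range.

## Working session

There is one attempt and no reset: what is moved stays moved. The work goes in short steps, Python scripts to look and compute and a shell command to move; the robot and the scene stay as the last step left them, time stands still between calls to the robot, and variables do not carry over. Pictures are saved under pics/ and viewed, and the job is handed in when it is done.

```bash
ls; mkdir -p pics; cat > h.py <<'E'
import numpy as np, cv2
from scipy.spatial.transform import Rotation as R
from plant import bot
def camR(p):
    return R.from_euler('xyz',p['orientation']).as_matrix()
def px2w(p,u,v,d=None):
    if d is None: d=float(p['range_z'][int(round(v)),int(round(u))])
    xy=cv2.undistortPoints(np.array([[[u,v]]],float),p['K'],np.array(p['D'],float))[0,0]
    return camR(p)@np.array([xy[0]*d,xy[1]*d,d])+np.array(p['eye'])
def cloud(p):
    h,w=p['range_z'].shape
    uu,vv=np.meshgrid(np.arange(w),np.arange(h))
    xy=cv2.undistortPoints(np.stack([uu.ravel(),vv.ravel()],1).astype(float)[:,None],np.array(p['K'],float),np.array(p['D'],float))[:,0]
    d=p['range_z'].ravel()
    P=np.c_[xy*d[:,None],d]@camR(p).T+np.array(p['eye'])
    P[d<=0]=np.nan
    return P.reshape(h,w,3)
def w2px(p,X):
    Rm=camR(p); rv=cv2.Rodrigues(Rm.T)[0]; t=-Rm.T@np.array(p['eye'],float)
    return cv2.projectPoints(np.array([X],float),rv,t,np.array(p['K'],float),np.array(p['D'],float))[0].ravel()
E
python3 - <<'E'
from h import *
np.set_printoptions(precision=1,suppress=True)
for n in ['top','side']:
    p=bot.capture(n); cv2.imwrite(f'pics/{n}0.png',p['color'])
    print(n,p['eye'],p['orientation'])
    for t in ['big_ball_center','small_ball_center','bowl','plate','plate_tab','stand','peg_top','spare_bulb','tape_roll','terminal_strip','switch_module']:
        for r in bot.pinpoint(p,t)[:3]:
            print(t,round(r['p'],2),np.array(r['position']),w2px(p,r['position']))
print(bot.get_obs())
E
```

```text
pics
top [ 405.2   65.7 1259. ] [-3.  -0.  -1.6]
big_ball_center 0.63 [ 426.  -200.7   16.1] [343.5 241.8]
big_ball_center 0.55 [ 513.1 -235.7   45.1] [355.5 212.2]
big_ball_center 0.5 [ 579.2 -110.9   15. ] [312.1 192.9]
small_ball_center 0.6 [467.4 -59.   37.2] [297.5 229.1]
bowl 0.6 [500.4  64.4   0.1] [256.1 220.1]
plate 0.77 [558.5 263.7  19.8] [190.9 202.2]
plate_tab 0.84 [474.1 233.3  68.7] [198.6 228.6]
peg_top 0.43 [587.  175.9  38.2] [218.7 191.5]
spare_bulb 0.74 [588.9 178.2  39.7] [217.9 190.8]
spare_bulb 0.57 [685.4 256.1  -1.3] [194.4 163.2]
spare_bulb 0.27 [469.2 232.7  64.9] [199.  230.3]
tape_roll 0.61 [367.8 138.2   1.8] [233. 264.]
terminal_strip 0.5 [370.1  15.7  -1.6] [273.  262.2]
switch_module 0.68 [ 375.  -144.9   -1.6] [325.1 259.1]
side [ 425.8 -812.4  515.7] [-2.1 -0.  -0.2]
big_ball_center 0.9 [ 427.4 -198.7   14.8] [183.7 290.5]
big_ball_center 0.77 [ 496.8 -159.1   19. ] [219.6 271.6]
big_ball_center 0.65 [ 777.6 -115.4   21.7] [351.5 245. ]
small_ball_center 0.54 [467.5 -55.2  38.7] [199.4 234.9]
plate 0.92 [557.7 262.   17.5] [223.4 178. ]
plate 0.44 [
[... 164 characters left out ...]
.5 181.9]
peg_top 0.39 [556.5 263.1  18.6] [222.9 177.5]
spare_bulb 0.68 [691.1 250.9  -1.2] [271.  182.8]
tape_roll 0.82 [370.3 143.9  -0.8] [154.4 209. ]
terminal_strip 0.84 [368.2  14.3   0.1] [152.7 236.7]
switch_module 0.95 [ 375.  -145.4   -0.7] [155.  281.7]
switch_module 0.42 [370.8 141.5  -0.6] [154.6 209.4]
{'time': 1.2, 'joint_pos': array([ 1.1,  0.1,  1.5,  0. ,  1.5, -0.1]), 'qvel': array([-0.,  0., -0.,  0., -0., -0.]), 'joint_efforts': array([ -0. , -56. , -49.2,   0.1,   0. ,   0. ]), 'tcp_pos': array([228. , 555. , 218.6]), 'orientation': array([1.2, 1.6, 2.3]), 'contact_force': array([ 0.3,  0.3, -0.5]), 'torque': array([-0. ,  0.1,  0. ]), 'grip_width': 1.0021842325835368}
```

View pictures.

```bash
python3 - <<'E'
import cv2
a=cv2.imread('pics/top0.png'); cv2.imwrite('pics/top0c.png',cv2.resize(a[140:300,160:400],None,fx=3.3,fy=3.3,interpolation=cv2.INTER_CUBIC))
a=cv2.imread('pics/side0.png'); cv2.imwrite('pics/side0c.png',cv2.resize(a[140:330,120:380],None,fx=3,fy=3,interpolation=cv2.INTER_CUBIC))
E
```

```text
(no output)
```

View pics/top0c.png

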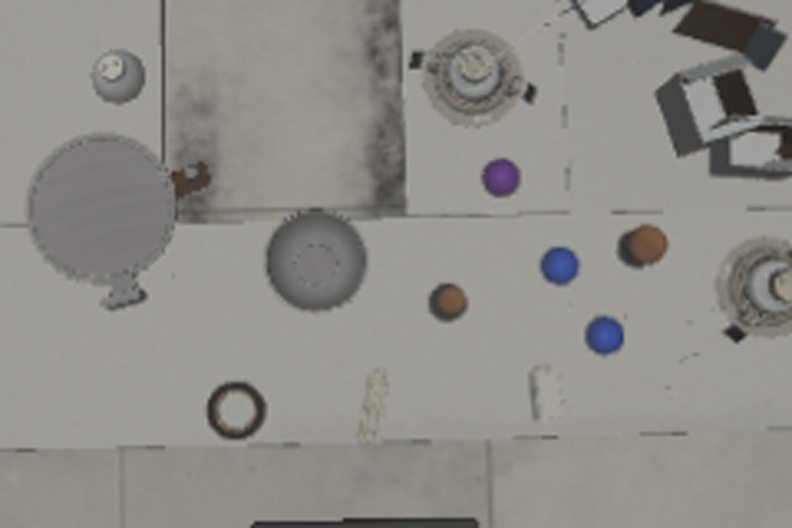

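View pics/side0c.png

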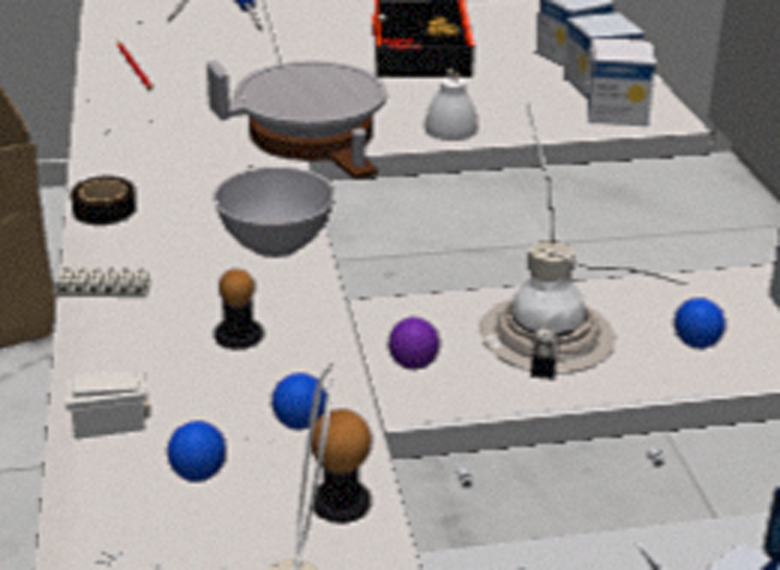

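The big wooden ball is at top pixel (355,212), on the black post in the side view at about (233,287). The small wooden ball is at top (297,229) and side (199,235). The blue and purple balls at top (343,242), (330,220) and (312,193) lie on the table without posts and are look-alikes. A thin wire runs near the big ball, up from the fixture at top (395,226). Next I'll get exact geometry from depth.

```bash
python3 - <<'E'
from h import *
from scipy.optimize import least_squares
np.set_printoptions(precision=1,suppress=True)
def sph(Q,r,c0):
    s=least_squares(lambda c:np.linalg.norm(Q-c,axis=1)-r,c0,loss='soft_l1',f_scale=2); return s.x,np.std(s.fun)
for n in ['top','side']:
    p=bot.capture(n); C=cloud(p); np.save(f'{n}_cloud.npy',C); np.save(f'{n}_col.npy',p['color'])
    for nm,c,r in [('big',(513,-236,46),18),('small',(467.5,-57,40),13)]:
        m=(np.linalg.norm(C-np.array(c),axis=2)<r+10)&(C[...,2]>c[2]-8)
        hsv=cv2.cvtColor(p['color'],cv2.COLOR_BGR2HSV); m&=(hsv[...,1]>90)&(hsv[...,0]<20)
        Q=C[m]; print(n,nm,len(Q),Q.mean(0),Q.max(0),*sph(Q,r,c))
    # tab
    m=(C[...,2]>55)&(np.linalg.norm(C[...,:2]-[474,234],axis=2)<35); Q=C[m]; print('tab',len(Q),Q.mean(0),Q.min(0),Q.max(0))
    q=Q[:,:2]-Q[:,:2].mean(0); w,v=np.linalg.eigh(q.T@q); print('tab wide dir',v[:,1],np.sqrt(w/len(Q)))
    # rim
    m=(abs(C[...,2]-43)<8)&(np.linalg.norm(C[...,:2]-[558,262],axis=2)<85); Q=C[m]
    rr=np.linalg.norm(Q[:,:2]-[558,262],axis=1)
    print('rim',len(Q),Q.min(0),Q.max(0))
    # peg
    m=(C[...,2]>25)&(np.linalg.norm(C[...,:2]-[588,177],axis=2)<12); Q=C[m]; print('peg',len(Q),Q.mean(0) if len(Q) else 0,Q.max(0) if len(Q) else 0)
    # bowl
    m=(C[...,2]>36)&(C[...,2]<55)&(np.linalg.norm(C[...,:2]-[500,65],axis=2)<60); Q=C[m]
    s=least_squares(lambda c:np.linalg.norm(Q[:,:2]-c[:2],axis=1)-46.5,[500,65],loss='soft_l1'); print('bowl',len(Q),s.x,Q[:,2].max(),np.std(s.fun))
    # tall stuff around big ball
    m=(C[...,2]>60)&(np.linalg.norm(C[...,:2]-[513,-236],axis=2)<140); Q=C[m]; print('tall near big',len(Q)); print(Q[::max(1,len(Q)//25)])
E
```

```text
top big 83 [ 507.9 -234.1   59.3] [ 522.3 -219.9   68.1] [ 507.5 -236.    45.6] 2.115802678075582
top small 37 [463.6 -54.   49.5] [473.5 -44.9  54.6] [462.  -56.9  39.7] 1.8585040773761343
tab 54 [468.8 237.5  77.8] [461.1 221.2  55.3] [477.8 256.5  89.7]
tab wide dir [-0.3  1. ] [ 3.1 10.9]
rim 1030 [477.3 180.9  35. ] [623.6 332.5  50.4]
peg 14 [585.4 179.4  39. ] [591.7 184.7  43.7]
bowl 178 [501.1  66.4] 49.18171524885861 1.672577220024015
tall near big 119
[[ 518.3 -230.9   60.4]
 [ 515.  -232.9   64. ]
 [ 512.3 -233.5   60.5]
 [ 508.9 -229.1   65.7]
 [ 508.8 -241.6   63.8]
 [ 505.7 -237.7   66.4]
 [ 502.8 -238.    64.8]
 [ 499.7 -240.5   66. ]
 [ 497.3 -235.6   60.8]
 [ 486.1 -350.   154.5]
 [ 481.4 -337.3  149.1]
 [ 479.5 -338.6  137. ]
 [ 477.5 -339.9  124.7]
 [ 478.2 -357.2  109.3]
 [ 476.  -340.5  106. ]
 [ 475.9 -353.8  101.9]
 [ 475.4 -353.3   69. ]
 [ 475.1 -366.4   66.4]
 [ 472.4 -353.1   69. ]
 [ 471.4 -361.2   80.2]
 [ 469.9 -352.2   62.1]
 [ 469.1 -362.    69. ]
 [ 466.6 -346.4   69.4]
 [ 466.5 -360.    65.4]
 [ 463.8 -347.    67.1]
 [ 463.2 -358.1   70.3]
 [ 460.8 
[... 485 characters left out ...]
l 310 [504.5  62.8] 46.666400457027805 1.5998998724359699
tall near big 452
[[ 492.2 -334.7  168.8]
 [ 484.7 -338.5  157.3]
 [ 488.8 -349.3  156.5]
 [ 517.7 -236.5   63.1]
 [ 488.1 -354.2  153.6]
 [ 511.4 -244.5   63.8]
 [ 518.1 -245.1   61.3]
 [ 512.4 -248.9   60.8]
 [ 481.2 -341.7  129.1]
 [ 479.7 -342.   118.9]
 [ 481.3 -362.1  126.7]
 [ 476.4 -343.5   98.8]
 [ 476.1 -344.1   88.2]
 [ 477.4 -356.9   90.3]
 [ 473.5 -352.2   75.3]
 [ 470.7 -365.    80.3]
 [ 479.  -353.3   65.9]
 [ 480.2 -355.7   66.1]
 [ 478.4 -358.2   66.9]
 [ 475.5 -358.8   66. ]
 [ 472.5 -359.7   65.4]
 [ 468.7 -368.5   72.7]
 [ 463.5 -364.3   67.5]
 [ 463.4 -364.    65.4]
 [ 470.1 -367.9   66.2]
 [ 484.1 -369.    63.2]]
```

```bash
cat >> h.py <<'E'
def tgt(pos,jawyaw,cmd=None,n=1):
    """row values from current pose to TCP at pos (mm), tool down, tool z (jaw) at yaw jawyaw(deg)"""
    o=bot.get_obs() if cmd is None else cmd
    R0=R.from_euler('xyz',o['orientation']).as_matrix(); p0=np.array(o['tcp_pos'])
    a=np.radians(jawyaw); x=np.array([0,0,-1.]); z=np.array([np.cos(a),np.sin(a),0]); y=np.cross(z,x)
    Rt=np.stack([x,y,z],1)
    w=np.degrees(R.from_matrix(R0.T@Rt).as_rotvec()); d=R0.T@(np.array(pos)-p0)
    print('row',np.round(w,1),np.round(d,1))
def st():
    o=bot.get_obs(); Rm=R.from_euler('xyz',o['orientation']).as_matrix()
    print('t',round(o['time'],2),'q',np.round(o['joint_pos'],3),'tcp',np.round(o['tcp_pos'],1),'F',np.round(o['contact_force'],1),'grip',round(o['grip_width'],3),'jawyaw',round(np.degrees(np.arctan2(Rm[1,2],Rm[0,2])),1),'x',np.round(Rm[:,0],3))
E
python3 - <<'E'
from h import *
st()
o=bot.get_obs();print(R.from_euler('xyz',o['orientation']).as_matrix().round(3))
print('small approach'); tgt([466,-57,130],0); tgt([466,-57,130],180)
E
```

```text
t 1.3 q [ 1.096  0.13   1.488 -0.     1.523 -0.085] tcp [228.  555.  218.6] F [-0.5 -0.2  0. ] grip 1.002 jawyaw 67.7 x [ 0. -0. -1.]
[[ 0.    -0.925  0.38 ]
 [-0.     0.38   0.925]
 [-1.    -0.     0.   ]]
small approach
row [67.7  0.   0. ] [  88.7 -452.7 -475.6]
row [-112.3   -0.     0. ] [  88.7 -452.7 -475.6]
```

```bash
python3 -m inch '[[[67.7,0,0,60,-453,-476,70],[67.7,0,0,60,-453,-476,70],[67.7,0,0,60,-453,-476,70],[67.7,0,0,60,-453,-476,70],[67.7,0,0,60,-453,-476,70],[67.7,0,0,60,-453,-476,70],[67.7,0,0,60,-453,-476,70],[67.7,0,0,60,-453,-476,70],[67.7,0,0,60,-453,-476,70],[67.7,0,0,60,-453,-476,70]]]' 20; python3 -c "
from h import *
st(); tgt([466,-57,110],0)"
```

```text
time: 2.13
tcp_pos: [378.7, 166.5, 181.0]
orientation: [0.291, 1.569, 0.284]
contact_force: [0.7, 0.3, -0.1]
grip_width: 0.701
t 2.13 q [ 0.29  -0.381  2.026 -0.     1.496  0.298] tcp [378.7 166.5 181. ] F [ 0.7  0.3 -0.1] grip 0.701 jawyaw -0.4 x [ 0.001  0.    -1.   ]
row [-0.4  0.1 -0. ] [  71.  -222.9   88.8]
```

```bash
python3 -m inch '[[[0,0,0,65,-223,88,70],[0,0,0,65,-223,88,70],[0,0,0,65,-223,88,70],[0,0,0,65,-223,88,70],[0,0,0,65,-223,88,70],[0,0,0,65,-223,88,70],[0,0,0,65,-223,88,70],[0,0,0,65,-223,88,70]]]'; python3 - <<'E'
from h import *
np.set_printoptions(precision=1,suppress=True)
st(); p=bot.capture('wrist'); cv2.imwrite('pics/w1.png',p['color']); print(p['eye'])
for t in ['small_ball_center','big_ball_center']:
  for r in bot.pinpoint(p,t)[:2]: print(t,r['p'],r['position'],w2px(p,r['position']))
C=cloud(p); hsv=cv2.cvtColor(p['color'],cv2.COLOR_BGR2HSV)
from scipy.optimize import least_squares
m=(hsv[...,1]>90)&(hsv[...,0]<20)&(np.linalg.norm(C-np.array([466,-57,40]),axis=2)<26)&(C[...,2]>36); Q=C[m]
if len(Q)>5:
  s=least_squares(lambda c:np.linalg.norm(Q-c,axis=1)-13,[466,-57,40],loss='soft_l1',f_scale=1); print('fit',len(Q),s.x,np.std(s.fun))
tgt([466,-57,22],0)
E
```

```text
time: 2.8
tcp_pos: [465.9, -56.5, 114.9]
orientation: [2.921, 1.569, 2.917]
contact_force: [-0.8, 0.4, -0.4]
grip_width: 0.698
t 2.8 q [-0.2 -0.2  2.  -0.   1.3 -0.2] tcp [465.9 -56.5 114.9] F [-0.8  0.4 -0.4] grip 0.698 jawyaw -0.3 x [-0.  0. -1.]
[467.   22.7 280. ]
small_ball_center 0.65 [461.8, -57.7, 39.0] [251.6 197. ]
big_ball_center 0.94 [497.4, -168.5, 17.8] [289.4 296.9]
big_ball_center 0.74 [584.5, -111.0, 17.3] [384.  243.1]
fit 759 [465.4 -56.3  38.9] 0.4885010508367687
row [ 0.  0. -0.] [94.1 -3.1 -0.3]
```

View pics/w1.png

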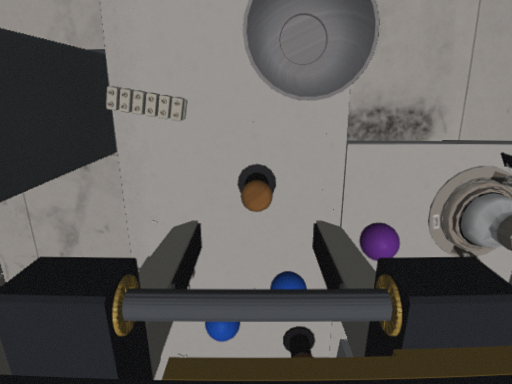

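The wrist view shows the small wooden ball on its black post at (257,196). The sphere fit gives (465.4,-56.3,38.9), which agrees with the other views. I'll descend and grip.

```bash
python3 -m inch '[[[0,0,0,30,0,0,70],[0,0,0,60,0,0,70],[0,0,0,80,0,0,70],[0,0,0,89,0,0,70],[0,0,0,89,0,0,70],[0,0,0,89,0,0,20],[0,0,0,89,0,0,20],[0,0,0,89,0,0,15],[0,0,0,89,0,0,15],[0,0,0,89,0,0,15]]]' 15; python3 -m inch '[[[0,0,0,0,0,0,15],[0,0,0,0,0,0,15],[0,0,0,-10,0,0,15],[0,0,0,-30,0,0,15],[0,0,0,-60,0,0,15],[0,0,0,-90,0,0,15],[0,0,0,-90,0,0,15]]]' 15; python3 -c "
from h import *
st(); tgt([502.5,64.5,110],0)"
```

```text
time: 3.78
tcp_pos: [467.1, -55.0, 27.8]
orientation: [-0.23, 1.569, -0.231]
contact_force: [-0.2, 0.6, 0.7]
grip_width: 0.39
time: 4.37
tcp_pos: [470.2, -55.7, 124.0]
orientation: [-0.217, 1.561, -0.218]
contact_force: [0.8, -0.2, 2.0]
grip_width: 0.268
t 4.37 q [-0.226 -0.162  1.953  0.     1.341 -0.226] tcp [470.2 -55.7 124. ] F [ 0.8 -0.2  2. ] grip 0.268 jawyaw -0.0 x [ 0.01  -0.002 -1.   ]
row [-0.   0.6  0.1] [ 14.1 120.2  32.1]
```

```bash
python3 -m inch '[[[0,0,0,0,0,0,15],[0,0,0,0,0,0,15],[0,0,0,0,0,0,15]]]'; python3 - <<'E'
from h import *
p=bot.capture('wrist'); cv2.imwrite('pics/w2.png',p['color']);st(); tgt([502.5,64.5,110],0)
E
```

```text
time: 4.62
tcp_pos: [465.3, -54.6, 115.6]
orientation: [2.894, 1.569, 2.893]
contact_force: [0.3, 0.1, 0.7]
grip_width: 0.268
t 4.67 q [-0.226 -0.155  1.963 -0.     1.336 -0.226] tcp [465.1 -54.5 115.3] F [ 0.2 -0.4 -0.3] grip 0.268 jawyaw -0.0 x [-0.002  0.001 -1.   ]
row [-0.  -0.1 -0. ] [  5.3 119.1  37.3]
```

View pics/w2.png

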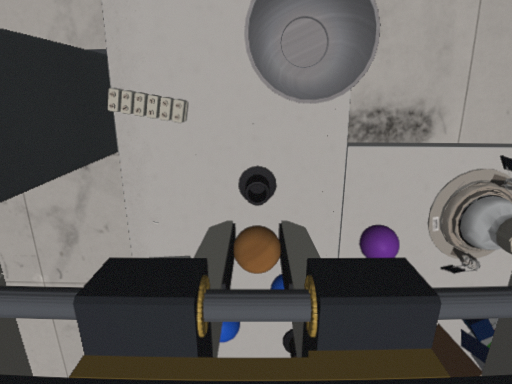

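The ball is held at (257,248) and the post is still standing. Next stop is the bowl.

```bash
python3 -m inch '[[[0,0,0,0,20,6,15],[0,0,0,0,50,16,15],[0,0,0,0,85,27,15],[0,0,0,0,110,34,15],[0,0,0,0,119,37,15],[0,0,0,20,119,37,15],[0,0,0,50,119,37,15],[0,0,0,75,119,37,15],[0,0,0,80,119,37,15],[0,0,0,80,119,37,15]]]' 15; python3 -m inch '[[[0,0,0,0,0,0,15],[0,0,0,0,0,0,15],[0,0,0,0,0,0,38],[0,0,0,0,0,0,38],[0,0,0,0,0,0,38],[0,0,0,-30,0,0,38],[0,0,0,-70,0,0,38],[0,0,0,-110,0,0,38],[0,0,0,-110,0,0,38]]]' 15; python3 - <<'E'
from h import *
p=bot.capture('wrist'); cv2.imwrite('pics/w3.png',p['color']);st(); tgt([511,-237,145],0)
E
```

```text
time: 5.5
tcp_pos: [500.4, 63.7, 33.8]
orientation: [-3.081, 1.564, -3.082]
contact_force: [0.2, -0.3, -0.1]
grip_width: 0.268
time: 6.25
tcp_pos: [508.5, 64.4, 156.4]
orientation: [0.027, 1.557, 0.027]
contact_force: [0.9, -1.0, 1.1]
grip_width: 0.379
t 6.3 q [ 0.026 -0.081  1.824  0.     1.388  0.026] tcp [507.2  64.3 152.9] F [ 0.5  0.  -1.1] grip 0.378 jawyaw -0.0 x [ 0.011  0.    -1.   ]
row [-0.   0.6 -0. ] [   7.9 -301.3    3.8]
```

View pics/w3.png

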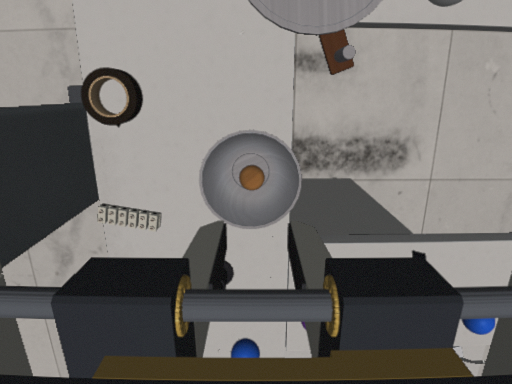

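The small ball lies in the bowl at (251,178). Now the big ball.

```bash
python3 -m inch '[[[0,0,0,0,-30,0,75],[0,0,0,0,-70,3,75],[0,0,0,0,-110,5,75],[0,0,0,0,-150,6,75],[0,0,0,0,-190,8,75],[0,0,0,0,-230,8,75],[0,0,0,0,-265,8,75],[0,0,0,0,-290,8,75],[0,0,0,0,-301,8,75],[0,0,0,0,-301,8,75]]]' 15; python3 -m inch '[[[0,0,0,0,0,0,75],[0,0,0,0,0,0,75]]]';  python3 - <<'E'
from h import *
np.set_printoptions(precision=1,suppress=True)
st(); p=bot.capture('wrist'); cv2.imwrite('pics/w4.png',p['color'])
C=cloud(p); hsv=cv2.cvtColor(p['color'],cv2.COLOR_BGR2HSV)
from scipy.optimize import least_squares
c0=[511,-237,46]
m=(hsv[...,1]>90)&(hsv[...,0]<20)&(np.linalg.norm(C-np.array(c0),axis=2)<30)&(C[...,2]>40); Q=C[m]
s=least_squares(lambda c:np.linalg.norm(Q-c,axis=1)-18,c0,loss='soft_l1',f_scale=1); print('fit',len(Q),s.x,np.std(s.fun))
s.x[2]=30;tgt(s.x,0)
E
```

```text
time: 7.13
tcp_pos: [510.4, -238.8, 145.9]
orientation: [2.994, 1.57, 2.991]
contact_force: [0.2, -0.1, -0.3]
grip_width: 0.749
time: 7.3
tcp_pos: [511.1, -235.2, 146.2]
orientation: [2.144, 1.57, 2.145]
contact_force: [-0.0, -0.2, -0.3]
grip_width: 0.747
t 7.3 q [-0.5  0.1  1.7  0.   1.4 -0.5] tcp [ 511.1 -235.2  146.2] F [-0.  -0.2 -0.3] grip 0.747 jawyaw 0.0 x [-0.  0. -1.]
fit 1200 [ 510.9 -237.    44.7] 0.48088287632762816
row [ 0.1 -0.  -0. ] [116.4  -2.   -0.2]
```

View pics/w4.png

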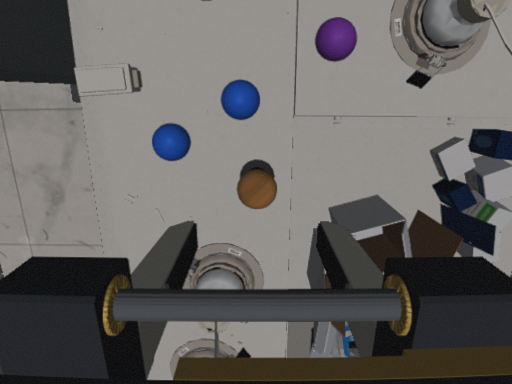

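The big wooden ball is at (257,188) on its black post. The fit (510.9,-237,44.7) matches its 36 mm size and height. I'll descend and grip.

```bash
python3 -m inch '[[[0,0,0,30,-1,0,75],[0,0,0,65,-1,0,75],[0,0,0,95,-1,0,75],[0,0,0,112,-1,0,75],[0,0,0,116,-1,0,75],[0,0,0,116,-1,0,75],[0,0,0,116,-1,0,25],[0,0,0,116,-1,0,25],[0,0,0,116,-1,0,25],[0,0,0,116,-1,0,25]]]' 15; python3 -m inch '[[[0,0,0,0,0,0,25],[0,0,0,0,0,0,25],[0,0,0,0,0,0,25],[0,0,0,0,0,0,25],[0,0,0,-10,0,0,25],[0,0,0,-35,0,0,25],[0,0,0,-70,0,0,25],[0,0,0,-105,0,0,25],[0,0,0,-120,0,0,25],[0,0,0,-120,0,0,25]]]' 15; python3 - <<'E'
from h import *
p=bot.capture('wrist'); cv2.imwrite('pics/w5.png',p['color']);st()
E
```

```text
time: 8.18
tcp_pos: [512.3, -238.4, 32.4]
orientation: [-0.53, 1.568, -0.53]
contact_force: [-0.2, 0.1, -0.2]
grip_width: 0.512
time: 9.02
tcp_pos: [513.8, -239.4, 156.9]
orientation: [-0.523, 1.562, -0.523]
contact_force: [0.0, 0.3, 0.7]
grip_width: 0.377
t 9.07 q [-0.526  0.072  1.67   0.     1.395 -0.526] tcp [ 512.7 -238.7  154. ] F [ 0.1 -0.4 -0.9] grip 0.381 jawyaw -0.0 x [ 0.005 -0.003 -1.   ]
```

View pics/w5.png

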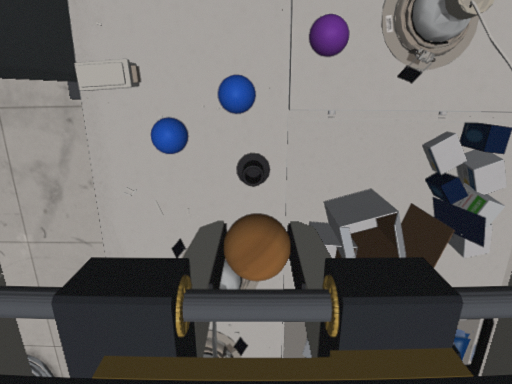

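The big ball is held at (257,247) and its post stands. I'll carry it towards the plate and measure the plate from the wrist camera.

```bash
python3 -m inch '[[[0,0,0,-10,20,3,25],[0,0,0,-20,55,6,25],[0,0,0,-30,95,10,25],[0,0,0,-30,135,13,25],[0,0,0,-30,175,16,25],[0,0,0,-30,215,20,25],[0,0,0,-30,255,24,25],[0,0,0,-30,295,28,25],[0,0,0,-30,335,30,25],[0,0,0,-30,365,30,25]]]' 18; python3 -m inch '[[[0,0,0,0,15,0,25],[0,0,0,0,20,0,25],[0,0,0,0,20,0,25],[0,0,0,0,20,0,25]]]';  python3 - <<'E'
from h import *
from scipy.optimize import least_squares
np.set_printoptions(precision=1,suppress=True)
st(); p=bot.capture('wrist'); cv2.imwrite('pics/w6.png',p['color']); C=cloud(p); np.save('w6.npy',C)
for t in ['plate','plate_tab','stand','peg_top']:
  for r in bot.pinpoint(p,t)[:2]: print(t,r['p'],np.array(r['position']),w2px(p,r['position']))
d=np.linalg.norm(C[...,:2]-[558,262],axis=2)
m=(C[...,2]>42)&(C[...,2]<50)&(d<76); Q=C[m]; print(len(Q))
Q=Q[np.linalg.norm(Q[:,:2]-[558,262],axis=1)>58]
s=least_squares(lambda c:np.linalg.norm(Q[:,:2]-c[:2],axis=1)-68,[558,262],loss='soft_l1',f_scale=1); print('rim',len(Q),s.x,np.std(s.fun),np.median(Q[:,2]))
m=(C[...,2]>75)&(C[...,2]<90)&(np.linalg.norm(C[...,:2]-[474,234],axis=2)<30); Q=C[m]; print('tab top',len(Q),Q.mean(0),Q.min(0),Q.max(0)) if m.any() else 0
if m.sum()>10:
  r=cv2.minAreaRect(Q[:,:2].astype(np.float32)); print(r)
m=(C[...,2]>35)&(C[...,2]<45)&(np.linalg.norm(C[...,:2]-[588,177],axis=2)<10); Q=C[m]; print('peg top',len(Q),Q.mean(0),(Q.min(0)+Q.max(0))/2) if m.any() else 0
E
```

```text
time: 9.9
tcp_pos: [539.9, 130.1, 178.7]
orientation: [3.067, 1.568, 3.068]
contact_force: [0.6, -0.8, -0.1]
grip_width: 0.379
time: 10.23
tcp_pos: [540.7, 146.3, 179.6]
orientation: [-2.727, 1.569, -2.728]
contact_force: [-0.1, -0.3, -0.4]
grip_width: 0.379
t 10.23 q [ 0.2  0.   1.6 -0.   1.4  0.2] tcp [540.7 146.3 179.6] F [-0.1 -0.3 -0.4] grip 0.379 jawyaw -0.0 x [-0. -0. -1.]
plate 0.62 [556.8 258.6  20.5] [273.2  58.9]
plate_tab 0.56 [475.8 233.6  68.2] [180.   84.6]
stand 0.55 [586.9 182.4  40.3] [304.1 140. ]
peg_top 0.82 [585.  184.1  40.5] [302.2 138.2]
2866
rim 2865 [557.1 262.8] 2.860063701173736 43.76306259232405
tab top 590 [473.5 238.   80.3] [464.  220.3  75.1] [481.5 255.6  82.9]
((472.7585144042969, 237.82786560058594), (10.538381576538086, 36.270320892333984), 15.862732887268066)
peg top 117 [588.5 179.6  38.5] [588.9 179.4  38.3]
```

View pics/w6.png

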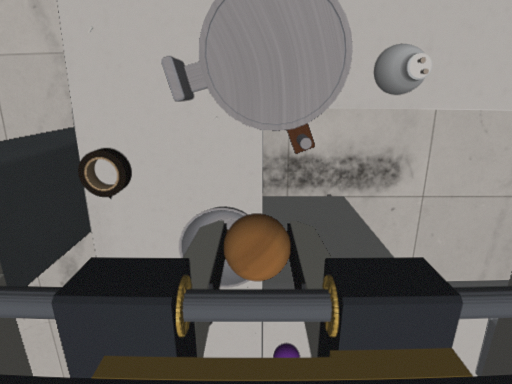

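Wrist view: the plate centre is at about (275,50), the tab at (180,78) and the peg at (304,140). Tab top (472.8,237.8) to rim centre (557.1,262.8) is 88 mm, as specified, so plate yaw is about 16.2°. Peg (588.7,179.5) puts stand yaw at about 20.8°, and the difference is within 0.1 rad. I'll lower the ball into the middle.

```bash
python3 -m inch '[[[0,0,0,0,20,5,25],[0,0,0,0,55,9,25],[0,0,0,0,90,13,25],[0,0,0,0,110,16,25],[0,0,0,0,116,16,25],[0,0,0,20,116,16,25],[0,0,0,50,116,16,25],[0,0,0,80,116,16,25],[0,0,0,105,116,16,25],[0,0,0,125,116,16,25]]]' 18; python3 -m inch '[[[0,0,0,8,0,0,25],[0,0,0,13,0,0,25],[0,0,0,14,0,0,25],[0,0,0,14,0,0,25],[0,0,0,14,0,0,25]]]'; python3 -c "
from h import *
st()"
```

```text
time: 11.32
tcp_pos: [556.5, 261.4, 53.2]
orientation: [-2.618, 1.568, -2.62]
contact_force: [0.3, -0.0, -0.3]
grip_width: 0.379
time: 11.73
tcp_pos: [558.7, 263.5, 43.6]
orientation: [0.343, 1.568, 0.342]
contact_force: [0.5, 0.3, 0.2]
grip_width: 0.376
t 11.73 q [ 0.358  0.319  1.602 -0.     1.218  0.358] tcp [558.7 263.5  43.6] F [0.5 0.3 0.2] grip 0.376 jawyaw -0.0 x [ 0.003  0.001 -1.   ]
```

```bash
python3 -m inch '[[[0,0,0,3,0,0,25],[0,0,0,5,0,0,25],[0,0,0,5,0,0,25],[0,0,0,5,0,0,25],[0,0,0,5,0,0,45],[0,0,0,5,0,0,50],[0,0,0,5,0,0,50],[0,0,0,5,0,0,50],[0,0,0,5,0,0,50],[0,0,0,5,0,0,50]]]' 18; python3 -c "
from h import *
st()"; python3 -m inch '[[[0,0,0,-10,0,0,50],[0,0,0,-30,0,0,50],[0,0,0,-60,0,0,50],[0,0,0,-95,-15,-20,50],[0,0,0,-120,-40,-50,50],[0,0,0,-130,-70,-80,50],[0,0,0,-130,-90,-90,50],[0,0,0,-130,-100,-90,50],[0,0,0,-130,-100,-90,50]]]'; python3 - <<'E'
from h import *
from scipy.optimize import least_squares
np.set_printoptions(precision=1,suppress=True)
for n in ['wrist']:
  st(); p=bot.capture(n); cv2.imwrite('pics/w7.png',p['color']); C=cloud(p)
  hsv=cv2.cvtColor(p['color'],cv2.COLOR_BGR2HSV)
  m=(hsv[...,1]>90)&(hsv[...,0]<20)&(np.linalg.norm(C-np.array([557,263,42]),axis=2)<45)&(C[...,2]>40); Q=C[m]; print(len(Q))
  if len(Q)>10:
    s=least_squares(lambda c:np.linalg.norm(Q-c,axis=1)-18,[557,263,42],loss='soft_l1',f_scale=1); print('ball',s.x,np.std(s.fun))
  m=(C[...,2]>75)&(C[...,2]<90)&(np.linalg.norm(C[...,:2]-[474,234],axis=2)<30); Q=C[m]
  if m.sum()>10: print('tab',Q[:,2].max(),cv2.minAreaRect(Q[:,:2].astype(np.float32)))
  d=np.linalg.norm(C[...,:2]-[558,262],axis=2)
  m=(C[...,2]>43.5)&(C[...,2]<50)&(d<76)&(d>58); Q=C[m]
  s=least_squares(lambda c:np.linalg.norm(Q[:,:2]-c[:2],axis=1)-68,[558,262],loss='soft_l1',f_scale=1); print('rim',len(Q),s.x,np.std(s.fun))
  m=(C[...,2]>36)&(C[...,2]<45)&(np.linalg.norm(C[...,:2]-[588,179],axis=2)<10); Q=C[m]; print('peg',len(Q),Q.mean(0) if len(Q) else 0)
E
```

```text
time: 12.57
tcp_pos: [557.4, 263.2, 36.8]
orientation: [0.857, 1.571, 0.856]
contact_force: [0.6, -0.3, 1.0]
grip_width: 0.5
t 12.57 q [0.358 0.327 1.606 0.    1.209 0.359] tcp [557.4 263.2  36.8] F [ 0.6 -0.3  1. ] grip 0.5 jawyaw -0.0 x [ 0.  0. -1.]
time: 13.32
tcp_pos: [467.5, 161.7, 168.1]
orientation: [0.008, 1.568, 0.006]
contact_force: [0.1, 0.1, 0.2]
grip_width: 0.499
t 13.32 q [ 0.2 -0.1  1.8 -0.   1.4  0.2] tcp [467.5 161.7 168.1] F [0.1 0.1 0.2] grip 0.499 jawyaw -0.1 x [ 0.  0. -1.]
1299
ball [557.5 261.2  41.2] 0.5715362180229531
tab 82.7158702754233 ((472.2685241699219, 238.0595245361328), (9.985912322998047, 35.228450775146484), 15.215815544128418)
rim 2058 [556.8 261.5] 2.2640615349283646
peg 115 [587.8 179.6  38.5]
```

View pics/w7.png

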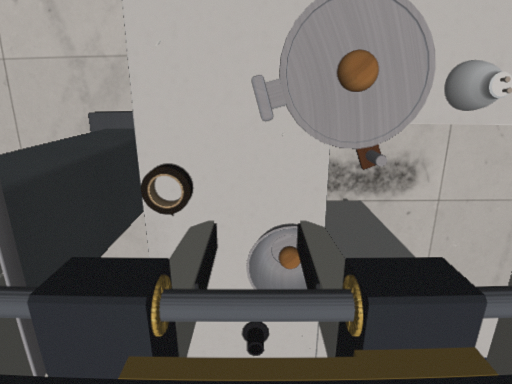

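The big ball rests in the middle of the plate at (358,71), fit (557.5,261.2,41.2), so 42 mm expected is met. The small ball is in the bowl at (290,258). Tab is at (472.4,237.9), angle about 15.6°. I'll approach the tab.

```bash
python3 -c "
from h import *
tgt([472.4,237.9,120],15.6)"
```

```text
row [-15.7   0.1  -0. ] [47.8 75.1  4.2]
```

```bash
python3 -m inch '[[[-4,0,0,5,20,2,35],[-8,0,0,15,45,3,35],[-12,0,0,30,65,4,35],[-15.7,0,0,42,73,4,35],[-15.7,0,0,47,75.5,4.2,35],[-15.7,0,0,47,75.5,4.2,35],[-15.7,0,0,47,75.5,4.2,35],[-15.7,0,0,47,75.5,4.2,35]]]' 10; python3 - <<'E'
from h import *
p=bot.capture('wrist'); cv2.imwrite('pics/w8.png',p['color']);
st(); tgt([472.4,237.9,51],15.6)
C=cloud(p)
m=(C[...,2]>75)&(C[...,2]<90)&(np.linalg.norm(C[...,:2]-[474,234],axis=2)<30); Q=C[m]
if m.sum()>10: print('tab',m.sum(),Q[:,2].max(),cv2.minAreaRect(Q[:,:2].astype(np.float32)))
E
```

```text
time: 14.03
tcp_pos: [472.2, 238.6, 120.4]
orientation: [-0.138, 1.57, 0.133]
contact_force: [-0.2, 0.2, -0.1]
grip_width: 0.349
t 14.08 q [ 0.371  0.007  1.8   -0.     1.334  0.099] tcp [472.4 238.5 120.7] F [ 0.6 -0.2 -0.4] grip 0.35 jawyaw 15.6 x [ 0.001  0.    -1.   ]
row [-0.   0.1 -0. ] [69.7 -0.6 -0.2]
tab 676 82.95882730002157 ((472.2021179199219, 238.3641815185547), (10.028402328491211, 35.5624885559082), 15.065428733825684)
```

View pics/w8.png

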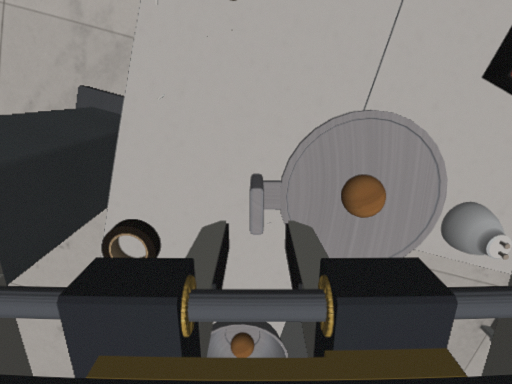

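The tab, at about (257,204), is centred between the fingers. I'll descend slowly and close gently, then firm up the grip.

```bash
python3 -m inch '[[[0,0,0,15,0,0,35],[0,0,0,35,0,0,35],[0,0,0,52,0,0,35],[0,0,0,63,0,0,35],[0,0,0,68,0,0,35],[0,0,0,69.5,0,0,35],[0,0,0,69.5,0,0,35],[0,0,0,69.5,0,0,20],[0,0,0,69.5,0,0,15],[0,0,0,69.5,0,0,12]]]' 8; python3 -m inch '[[[0,0,0,0,0,0,10],[0,0,0,0,0,0,8],[0,0,0,0,0,0,6],[0,0,0,0,0,0,4],[0,0,0,0,0,0,4],[0,0,0,0,0,0,4]]]' 8;python3 -m inch '[[[0,0,0,0,0,0,2],[0,0,0,0,0,0,2],[0,0,0,0,0,0,2]]]' 30;python3 -m inch '[[[0,0,0,0,0,0,0],[0,0,0,0,0,0,0],[0,0,0,0,0,0,0]]]' 50; python3 - <<'E'
from h import *
from scipy.optimize import least_squares
np.set_printoptions(precision=1,suppress=True)
p=bot.capture('wrist'); cv2.imwrite('pics/w9.png',p['color']);st(); C=cloud(p)
hsv=cv2.cvtColor(p['color'],cv2.COLOR_BGR2HSV)
m=(hsv[...,1]>90)&(hsv[...,0]<20)&(np.linalg.norm(C-np.array([557,263,42]),axis=2)<45)&(C[...,2]>40); Q=C[m]
s=least_squares(lambda c:np.linalg.norm(Q-c,axis=1)-18,[557,263,42],loss='soft_l1',f_scale=1); print('ball',s.x,np.std(s.fun))
E
```

```text
time: 14.92
tcp_pos: [472.3, 239.0, 51.3]
orientation: [0.079, 1.569, 0.352]
contact_force: [0.3, 0.1, -0.1]
grip_width: 0.182
time: 15.42
tcp_pos: [471.9, 238.8, 50.7]
orientation: [0.076, 1.57, 0.35]
contact_force: [-1.1, -1.1, 5.3]
grip_width: 0.109
time: 15.67
tcp_pos: [471.9, 238.8, 50.7]
orientation: [0.04, 1.57, 0.314]
contact_force: [-2.2, -0.8, 5.3]
grip_width: 0.105
time: 15.92
tcp_pos: [471.9, 238.8, 50.7]
orientation: [-0.021, 1.57, 0.252]
contact_force: [-1.1, 0.1, 5.2]
grip_width: 0.102
t 15.97 q [ 0.4  0.1  1.9 -0.   1.2  0.1] tcp [471.9 238.8  50.7] F [-1.3 -1.   5.3] grip 0.104 jawyaw 15.7 x [ 0.  0. -1.]
ball [557.4 261.2  41.1] 0.5179889980064812
```

View pics/w9.png

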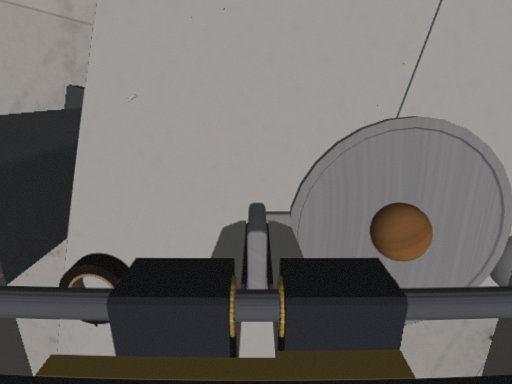

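The tab is gripped (9.6 mm opening) and the ball is still in the middle at (401,231). I'll lift a little and check for tilt.

```bash
cat >> h.py <<'E'
from scipy.optimize import least_squares
def chk(name,c,tag,zp):
    """c=expected plate centre xy, zp= underside z"""
    p=bot.capture(name); cv2.imwrite(f'pics/{tag}.png',p['color']); C=cloud(p)
    hsv=cv2.cvtColor(p['color'],cv2.COLOR_BGR2HSV)
    m=(hsv[...,1]>90)&(hsv[...,0]<20)&(np.linalg.norm(C-np.array([c[0],c[1],zp+22]),axis=2)<50)&(C[...,2]>zp+18); Q=C[m]
    if len(Q)>10:
        s=least_squares(lambda q:np.linalg.norm(Q-q,axis=1)-18,[c[0],c[1],zp+22],loss='soft_l1',f_scale=1); print('ball',len(Q),s.x.round(1))
    d=np.linalg.norm(C[...,:2]-np.array(c),axis=2)
    m=(abs(C[...,2]-zp-25)<9)&(d<71)&(d>64); Q=C[m]
    if len(Q)>50:
        A=np.c_[Q[:,:2]-np.array(c),np.ones(len(Q))]
        s=least_squares(lambda q:A@q-Q[:,2],[0,0,zp+25],loss='soft_l1',f_scale=1); print('rim tilt deg',np.degrees(s.x[:2]).round(2),'z',s.x[2].round(1),len(Q))
        s=least_squares(lambda q:np.linalg.norm(Q[:,:2]-q,axis=1)-68,c,loss='soft_l1',f_scale=1); print('rim c',s.x.round(1))
    return p,C
E
python3 -c "
from h import *
chk('wrist',[557.4,261.4],'w9b',20)"
python3 -m inch '[[[0,0,0,-1,0,0,0],[0,0,0,-2,0,0,0],[0,0,0,-4,0,0,0],[0,0,0,-6,0,0,0],[0,0,0,-8,0,0,0],[0,0,0,-9,0,0,0],[0,0,0,-10,0,0,0],[0,0,0,-10,0,0,0],[0,0,0,-10,0,0,0],[0,0,0,-10,0,0,0]]]' 55; python3 -c "
from h import *
st(); chk('wrist',[557.4,261.4],'w10',30); st()"
```

```text
ball 2754 [557.4 261.2  41.1]
rim tilt deg [0.14 0.17] z 43.7 3949
rim c [556.9 259.9]
time: 16.85
tcp_pos: [471.5, 238.7, 60.2]
orientation: [-3.012, 1.571, -2.738]
contact_force: [0.5, 0.6, -1.9]
grip_width: 0.102
t 16.85 q [ 0.372  0.075  1.847 -0.     1.219  0.098] tcp [471.5 238.7  60.2] F [ 0.5  0.6 -1.9] grip 0.102 jawyaw 15.7 x [-0. -0. -1.]
ball 2745 [556.9 261.2  50.3]
rim tilt deg [0.   0.12] z 52.9 3917
rim c [556.7 259.9]
t 16.9 q [ 0.372  0.075  1.847 -0.     1.219  0.098] tcp [471.5 238.7  60.2] F [-0.2 -0.3 -1.7] grip 0.104 jawyaw 15.7 x [-0. -0. -1.]
```

View pics/w10.png

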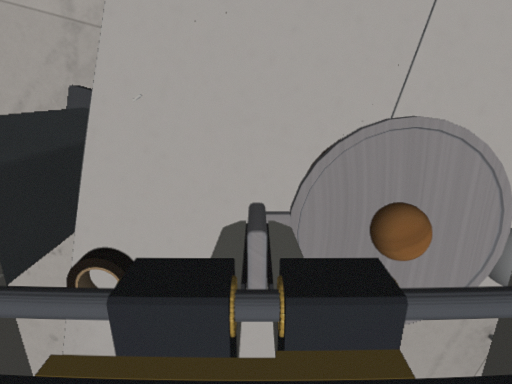

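The plate is level within 0.15° and the ball is centred. I'll lift the rest, to about 100 mm total.

```bash
python3 -m inch '[[[0,0,0,-1,0,0,0],[0,0,0,-3,0,0,0],[0,0,0,-7,0,0,0],[0,0,0,-12,0,0,0],[0,0,0,-18,0,0,0],[0,0,0,-25,0,0,0],[0,0,0,-32,0,0,0],[0,0,0,-39,0,0,0],[0,0,0,-46,0,0,0],[0,0,0,-53,0,0,0]]]' 55; python3 -m inch '[[[0,0,0,-7,0,0,0],[0,0,0,-14,0,0,0],[0,0,0,-20,0,0,0],[0,0,0,-26,0,0,0],[0,0,0,-31,0,0,0],[0,0,0,-34,0,0,0],[0,0,0,-36,0,0,0],[0,0,0,-37,0,0,0],[0,0,0,-37,0,0,0],[0,0,0,-37,0,0,0]]]' 55; python3 -c "
from h import *
st(); chk('wrist',[557.4,261.4],'w11',120);
# arc plan: pivot c, tool-frame rows
c=np.array([557.4,261.4]); o=bot.get_obs(); Rm=R.from_euler('xyz',o['orientation']).as_matrix(); print(Rm.round(3))
p0=np.array(o['tcp_pos'])
def plan(p0,yaw0,angs):
    a0=np.radians(yaw0); z=np.array([np.cos(a0),np.sin(a0)]); y=np.array([-np.sin(a0),np.cos(a0)])
    v=p0[:2]-c
    for t in angs:
        a=np.radians(t); d=np.array([[np.cos(a),-np.sin(a)],[np.sin(a),np.cos(a)]])@v-v
        print(t,'dy',(d@y).round(1),'dz',(d@z).round(1))
print(p0-np.r_[c,0], Rm[:2,1],Rm[:2,2])
plan(p0,15.7,[0.5,1.5,3,5,7.5,10,12.5,15,17.5,20])
"
```

```text
time: 17.73
tcp_pos: [471.7, 238.8, 114.2]
orientation: [0.066, 1.57, 0.339]
contact_force: [0.2, 0.6, -2.1]
grip_width: 0.107
time: 18.57
tcp_pos: [471.4, 238.6, 149.9]
orientation: [-2.994, 1.57, -2.721]
contact_force: [-0.6, -0.5, -1.7]
grip_width: 0.105
t 18.57 q [ 0.372 -0.02   1.771 -0.     1.391  0.098] tcp [471.4 238.6 149.9] F [-0.6 -0.5 -1.7] grip 0.105 jawyaw 15.7 x [-0. -0. -1.]
ball 2744 [556.8 261.1 140. ]
rim tilt deg [0.   0.13] z 142.6 3869
rim c [556.6 259.9]
[[-0.001 -0.27   0.963]
 [-0.     0.963  0.27 ]
 [-1.    -0.    -0.001]]
[-86.03600937 -22.78023637 149.84890337] [-0.27005529  0.96284481] [0.96284462 0.27005518]
0.5 dy -0.8 dz -0.0
1.5 dy -2.3 dz -0.0
3 dy -4.7 dz 0.1
5 dy -7.8 dz 0.2
7.5 dy -11.6 dz 0.6
10 dy -15.5 dz 1.1
12.5 dy -19.3 dz 1.8
15 dy -23.1 dz 2.7
17.5 dy -26.8 dz 3.7
20 dy -30.5 dz 4.9
```

Lifted 99 mm, level, ball centred. Now I'll turn about the plate centre on an 88.3 mm arc, with smooth ramps. The turn to bring the tab over the peg works out at about 95°.

```bash
python3 -m inch '[[[-0.5,0,0,0,-0.8,0,0],[-1.5,0,0,0,-2.3,0,0],[-3,0,0,0,-4.6,0.1,0],[-5,0,0,0,-7.7,0.3,0],[-7.5,0,0,0,-11.5,0.8,0],[-10,0,0,0,-15.3,1.3,0],[-12.5,0,0,0,-19.1,2.1,0],[-15,0,0,0,-22.9,3,0],[-17.5,0,0,0,-26.6,4.1,0],[-20,0,0,0,-30.2,5.3,0]]]' 55; python3 -c "
from h import *
st()"; python3 -m inch '[[[-2.5,0,0,0,-3.9,0.1,0],[-5,0,0,0,-7.7,0.3,0],[-7.5,0,0,0,-11.5,0.8,0],[-10,0,0,0,-15.3,1.3,0],[-12.5,0,0,0,-19.1,2.1,0],[-15,0,0,0,-22.9,3,0],[-17.5,0,0,0,-26.6,4.1,0],[-19.5,0,0,0,-29.5,5.1,0],[-20.5,0,0,0,-30.9,5.6,0],[-21,0,0,0,-31.6,5.9,0]]]' 55;  python3 -c "
from h import *
st(); p,C=chk('wrist',[557,261.2],'w12',119)"
```

```text
time: 19.45
tcp_pos: [484.9, 210.7, 150.1]
orientation: [3.097, 1.571, -2.561]
contact_force: [0.8, -0.4, -2.1]
grip_width: 0.1
t 19.45 q [ 0.313 -0.019  1.77  -0.     1.391 -0.313] tcp [484.9 210.7 150.1] F [ 0.8 -0.4 -2.1] grip 0.1 jawyaw 35.8 x [-0. -0. -1.]
time: 20.28
tcp_pos: [508.2, 188.6, 150.1]
orientation: [2.838, 1.571, -2.456]
contact_force: [0.9, -0.5, -2.7]
grip_width: 0.101
t 20.28 q [ 0.261  0.017  1.734 -0.     1.391 -0.729] tcp [508.2 188.6 150.1] F [ 0.9 -0.5 -2.7] grip 0.101 jawyaw 56.7 x [-0. -0. -1.]
ball 2759 [558.2 261.4 140.3]
rim tilt deg [-0.13  0.2 ] z 142.8 3961
rim c [558.  259.7]
```

View pics/w12.png

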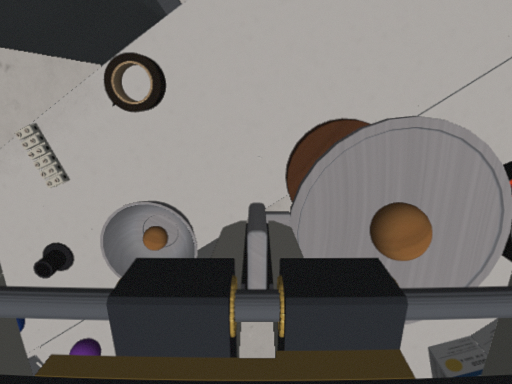

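```bash
python3 -m inch '[[[-0.5,0,0,0,-0.8,0,0],[-1.5,0,0,0,-2.3,0,0],[-3,0,0,0,-4.6,0.1,0],[-5,0,0,0,-7.7,0.3,0],[-7.5,0,0,0,-11.5,0.8,0],[-10,0,0,0,-15.3,1.3,0],[-12.5,0,0,0,-19.1,2.1,0],[-15,0,0,0,-22.9,3,0],[-17.5,0,0,0,-26.6,4.1,0],[-20,0,0,0,-30.2,5.3,0]]]' 55; python3 -m inch '[[[-2.5,0,0,0,-3.9,0.1,0],[-5,0,0,0,-7.7,0.3,0],[-7.5,0,0,0,-11.5,0.8,0],[-10,0,0,0,-15.3,1.3,0],[-12.5,0,0,0,-19.1,2.1,0],[-15,0,0,0,-22.9,3,0],[-17.5,0,0,0,-26.6,4.1,0],[-20,0,0,0,-30.2,5.3,0],[-22.3,0,0,0,-33.5,6.6,0],[-24.5,0,0,0,-36.6,8,0]]]' 55;  python3 -m inch '[[[-2,0,0,0,-3.1,0,0],[-3.7,0,0,0,-5.7,0.2,0],[-5.1,0,0,0,-7.8,0.3,0],[-6.3,0,0,0,-9.7,0.5,0],[-7.2,0,0,0,-11.1,0.7,0],[-7.8,0,0,0,-12,0.8,0],[-8,0,0,0,-12.3,0.9,0],[-8,0,0,0,-12.3,0.9,0],[-8,0,0,0,-12.3,0.9,0],[-8,0,0,0,-12.3,0.9,0]]]' 55; python3 - <<'E'
from h import *
np.set_printoptions(precision=1,suppress=True)
st(); p,C=chk('wrist',[557,261.2],'w13',119)
p,C=chk('side',[557,261.2],'s13',119)
m=(C[...,2]>155)&(C[...,2]<185)&(np.linalg.norm(C[...,:2]-[588,179],axis=2)<25); print('side tabz',m.sum())
m=(C[...,2]>25)&(C[...,2]<45)&(np.linalg.norm(C[...,:2]-[588,179],axis=2)<12); Q=C[m]; print('peg',len(Q),Q.mean(0),Q.max(0))
p,C=chk('top',[557,261.2],'t13',119)
E
python3 -c "
import cv2
a=cv2.imread('pics/s13.png'); cv2.imwrite('pics/s13c.png',cv2.resize(a[80:280,130:330],None,fx=3,fy=3,interpolation=cv2.INTER_CUBIC))"
```

```text
time: 21.17
tcp_pos: [536.4, 176.6, 150.2]
orientation: [-1.499, 1.571, -0.158]
contact_force: [0.3, -0.2, -1.0]
grip_width: 0.104
time: 22.0
tcp_pos: [573.9, 176.1, 150.2]
orientation: [-2.004, 1.571, -0.235]
contact_force: [0.4, 0.3, -2.4]
grip_width: 0.105
time: 22.83
tcp_pos: [585.5, 179.3, 150.3]
orientation: [1.314, 1.571, -3.064]
contact_force: [-0.7, -0.1, -1.9]
grip_width: 0.1
t 22.83 q [ 0.2  0.2  1.5  0.   1.4 -1.7] tcp [585.5 179.3 150.3] F [-0.7 -0.1 -1.9] grip 0.1 jawyaw 109.2 x [-0. -0. -1.]
ball 2766 [558.7 263.2 140.6]
rim tilt deg [-0.2  0.1] z 143.0 3557
rim c [559.4 261.5]
ball 106 [558.9 261.2 140.1]
rim tilt deg [0.4 1.1] z 142.4 174
rim c [558.7 260.9]
side tabz 171
peg 26 [588.5 173.5  33.8] [593.1 180.1  40.8]
rim tilt deg [-0.8 -1.9] z 141.6 72
rim c [556.8 263.7]
```

View pics/w13.png

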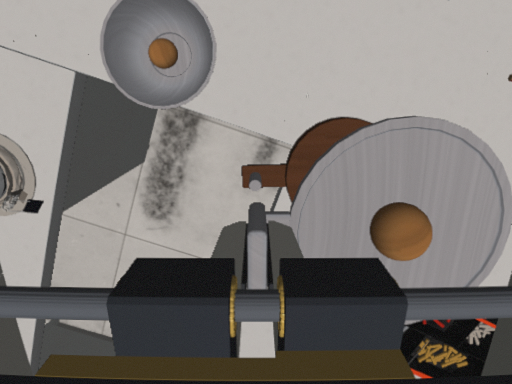

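View pics/s13c.png

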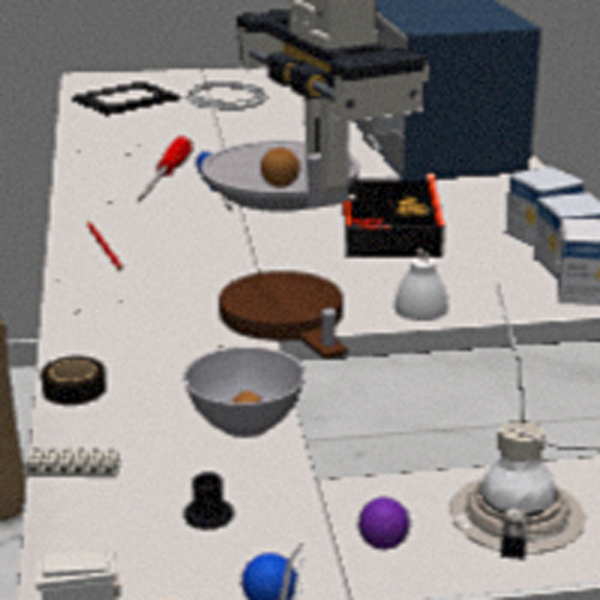

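```bash
python3 - <<'E'
from h import *
np.set_printoptions(precision=1,suppress=True)
p=bot.capture('wrist'); C=cloud(p); st()
m=(C[...,2]>35)&(C[...,2]<45)&(np.linalg.norm(C[...,:2]-[588,179],axis=2)<15); Q=C[m]; print('peg',len(Q),Q.mean(0),(Q.min(0)+Q.max(0))/2)
m=(C[...,2]>173)&(C[...,2]<190)&(np.linalg.norm(C[...,:2]-[586,179],axis=2)<30); Q=C[m]; print('tab',len(Q),cv2.minAreaRect(Q[:,:2].astype(np.float32)) if len(Q) else 0)
# stand top fit: visible part of rim
m=(abs(C[...,2]-20)<4)&(np.linalg.norm(C[...,:2]-[557,261],axis=2)<64); Q=C[m]; print('stand pts',len(Q),Q.mean(0) if len(Q) else 0)
p=bot.capture('side'); C=cloud(p)
m=(abs(C[...,2]-20)<2.5)&(np.linalg.norm(C[...,:2]-[557,261],axis=2)<66); Q=C[m]
print('side stand',len(Q),cv2.minEnclosingCircle(Q[:,:2].astype(np.float32)),Q.mean(0))
for t in ['plate_tab','peg_top','plate','stand']:
  for r in bot.pinpoint(p,t)[:2]: print(t,r['p'],np.array(r['position']))
E
```

```text
t 23.03 q [ 0.2  0.2  1.5  0.   1.4 -1.7] tcp [585.5 179.3 150.3] F [ 0.3  0.1 -1.8] grip 0.102 jawyaw 109.2 x [ 0.  0. -1.]
peg 122 [588.  178.4  38.6] [588.5 178.3  38.3]
tab 2402 ((583.7387084960938, 175.29786682128906), (35.195274353027344, 35.04811096191406), 76.74919891357422)
stand pts 2223 [540.3 224.   18.9]
side stand 569 ((556.5259399414062, 257.99932861328125), 59.687049865722656) [556.9 255.7  19.4]
plate_tab 0.67 [592.6 175.9 166.3]
plate_tab 0.5 [506.5  63.5  16.9]
peg_top 0.84 [588.1 179.3  41.7]
plate 0.55 [557.6 265.5 117.3]
stand 0.95 [556.4 262.7   5.9]
```

The peg measures (588.3,178.6) and the TCP is at (585.5,179.3). I'll trim by +2° and about 2.4 mm, slowly.

```bash
python3 -m inch '[[[-0.2,0,0,0,-0.2,-0.1,0],[-0.5,0,0,0,-0.5,-0.3,0],[-0.9,0,0,0,-0.9,-0.6,0],[-1.3,0,0,0,-1.3,-0.8,0],[-1.6,0,0,0,-1.6,-1.0,0],[-1.8,0,0,0,-1.8,-1.2,0],[-2,0,0,0,-2,-1.3,0],[-2,0,0,0,-2,-1.3,0],[-2,0,0,0,-2,-1.3,0],[-2,0,0,0,-2,-1.3,0]]]' 55; python3 -m inch '[[[0,0,0,0,0,0,0],[0,0,0,0,0,0,0],[0,0,0,0,0,0,0],[0,0,0,0,0,0,0],[0,0,0,0,0,0,0],[0,0,0,0,0,0,0]]]' 55; python3 - <<'E'
from h import *
np.set_printoptions(precision=2,suppress=True)
st(); p,C=chk('wrist',[557.5,261.3],'w14',119)
m=(C[...,2]>35)&(C[...,2]<45)&(np.linalg.norm(C[...,:2]-[588,179],axis=2)<15); Q=C[m]; print('peg',len(Q),Q.mean(0))
p,C=chk('side',[557.5,261.3],'s14',119); a=p['color']; cv2.imwrite('pics/s14c.png',cv2.resize(a[80:280,130:330],None,fx=3,fy=3,interpolation=cv2.INTER_CUBIC))
E
```

```text
time: 24.12
tcp_pos: [587.9, 178.7, 150.2]
orientation: [1.466, 1.571, -2.877]
contact_force: [1.1, -0.4, -1.9]
grip_width: 0.107
time: 24.62
tcp_pos: [587.9, 178.7, 150.3]
orientation: [-2.063, 1.571, -0.123]
contact_force: [0.1, -0.1, -2.3]
grip_width: 0.102
t 24.62 q [ 0.21  0.21  1.53 -0.    1.41 -1.73] tcp [587.9 178.7 150.3] F [ 0.1 -0.1 -2.3] grip 0.102 jawyaw 111.2 x [ 0. -0. -1.]
ball 2765 [558.1 261.6 140.6]
rim tilt deg [-0.08  0.1 ] z 143.3 3822
rim c [559.2 261.1]
peg 129 [588.17 178.34  38.57]
ball 106 [558.4 260.3 140.9]
rim tilt deg [0.25 0.91] z 142.6 167
rim c [558.5 259.9]
```

View pics/w14.png

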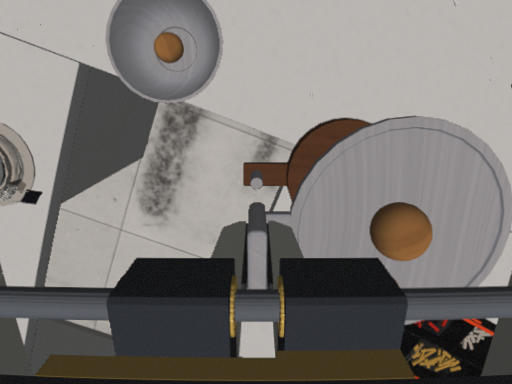

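View pics/s14c.png

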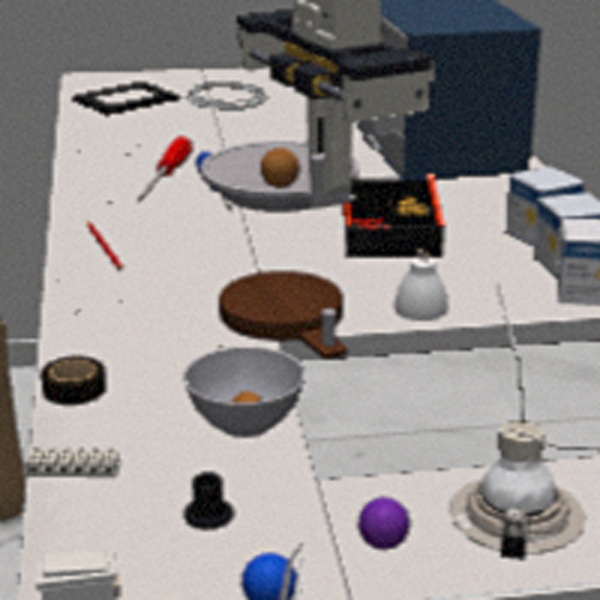

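In the wrist view the big ball sits mid-plate at (401,231), the tab at (257,210) lines up with the peg at (257,180), and the small ball is in the bowl at (168,47). The plate is still and level, so I'll hand it in.

```bash
python3 -c "
from plant import bot
print(bot.finish_job())"
```

```text
the job is handed in; nothing more can be done
None
```

The job is done and handed in at about 25 s of the 72 s allowed. The small ball is in the bowl and the big ball sits in the middle of the plate. The plate is held by its tab (grip set to 55 N) about 99 mm above the stand, turned 95.5° so that the tab is over the peg.

**Last checks**
- **Tab and peg:** the gripper stands at (587.9, 178.7) mm and the peg at (588.2, 178.3) mm.
- **Level:** the wrist camera shows the plate tilted by no more than about 0.1°, and still.
- **Ball in the plate:** it is centred on the plate, whose middle is within about 1 mm of where it stood on the stand.
- **Other things:** none of those in the last pictures looks moved. The small ball's post is still standing. The big ball's post was standing when I last saw it, just after I took the ball.

**Readings that differed**
- **Side-camera tilt:** its rim fit gave about 0.9° of tilt, but from only 167 points, against about 3,800 for the wrist camera. I trusted the wrist camera.
- **Ball position:** the side and wrist cameras differ by about 1.3 mm, within their calibration.
- **Size of the turn:** it was a little over 90° because the plate started about 5° off the stand's axes.
- **Force when gripping:** closing on the tab gave about 5 N upward on the tool. It went once the plate was lifted, and the plate did not shift visibly.

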